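Sweep the components off the board into the blue tray

ROBOT

A 6-joint arm with a two-finger parallel gripper is mounted at the origin on the work surface. World frame = base frame: x ahead of the robot, y to its left, z up, the work surface at z = 0. Lengths are in m, angles in rad, forces in N, time in s.
With the tool pointing down it reaches from about 0.3 to 0.825 m from the base axis. Payload 5.4 kg.
Tool frame: the origin (TCP) lies midway between the tips of the shut fingers; the grasp point (between the pads) lies bot.tcp_to_grasp behind it (bot.tcp_to_grasp is the distance from the TCP to the grasp point, in m); x points along the fingers, y is the direction in which the jaws open and shut, and the axes are right-handed (so a half turn about x gives the same grasp; the last joint's range is limited). The gripper opens to 92 mm and grips with 3 to 60 N. Pads are 20 mm wide; open, the fingers measure 128 mm over their backs; the gripper's body (75 mm by 189 mm) begins 69 mm behind the grasp point.
Start: joints at [-1.538, 0.158, 1.597, -0, 1.386, -0.21], TCP at [0.138, -0.558, 0.215] pointing down, gripper open.
Joint ranges: [-2.91, 2.91], [-0.94, 2.29], [0.18, 2.7], [-1.29, 4.43], [0.17, 2.64], [-3, 3]. Speed limits (rad/s): [2.57, 2.57, 3.14, 3.14, 3.14, 3.14].

INTERFACE

Orientations are given as a rotation vector (axis times angle).
In Python, from plant import bot, imaging gives the robot as it stands. The module is installed in compiled form; this text tells all that it offers.
- The arm moves only by the tool send_rows, never from a script. Its argument "commands" is a list of rows, each an object of numbers: "x", "y", "z": the shift along the tool's x, y, z in m; "spin": the turn about the tool's x in degrees; "claw": the opening, from -1 (shut) to 1 (fully open). A call has exactly 8 rows; each row shifts and turns the commanded pose from where the row before left it, along the tool's axes as they then stand; what a row does not reach is not made up. A row lasts 1/8 s, in which the tool goes at most 62.5 mm and 10.7 degrees, less where a joint would pass 70% of its speed; a pose out of reach is approached as far as the arm can. A call is refused whole if a number of a shift passes 0.0625 or a number of a turn 10.7, either way. A call with a gripper value outside its range is refused whole. The fingers move at their own pace and stop on an object; the grip force is fixed at half the most. Time passes only in rows, so rows that do not move let the fingers close, or fill a call up. It gives the time, the measured TCP pose, the force and the opening at its end, in the units of the state.
- bot.observe(): the state, without advancing time (a new reading comes with each control period).
- imaging.capture(name): name is "scene" or "top"; returns a dict with "color" (480x640x3 uint8, red, green, blue), "z_map" (480x640 float32, m along the optical axis (not along the pixel's ray), 0 where there is no reading), "mtx" (3x3 intrinsics, pixels), "k1" (the pictures are not rectified: a ray, as slopes to the right and down, at radius r is drawn at 1 + k1 r^2 times it, then the intrinsics apply), "xyz" and "rotation" of the camera in the world. Camera axes: x right, y down, z forward; pixel columns grow to the right and rows downward; lengths in m; the calibration is good to about 2 mm. A picture is of the moment at which its call begins.
- bot.finish_job(): hands the job in, once; it reports no verdict.
Trained networks look in a picture, given as the dict that the camera call returned (one of the last four; its "shot" number tells which), for a name from the list of things; names that differ only in an ending like _2 or _b are one class to them, and where a whole thing is asked for, a point or a joint stands for the part that bears it (a point fixed in the world has none). Each returns a list of dicts, best first, with "conf" (0 to 1); they miss things now and then, are a little off and sometimes report something else, mostly with a low value. They report only what shows in the picture. A call takes as long as a camera call.
- imaging.boxes_of(picture, label): "point" ([x, y, z] in m, in world coordinates, good to about 4 mm: the middle of the surface that is visible of it).
- imaging.silhouettes(picture, label): "pixels" (480x640 bool, what is visible of it).
The state is a dict: "t": time; "q": joint angles; "joint_velocities": joint speeds; "effort": joint torques, N m; "position": TCP position; "orientation": TCP orientation; "wrist_force": force on the tool from outside, world axes, zero at the start; "torque": the same for the moment, N m; "grip_width": finger opening in m.
Only numpy, scipy, OpenCV 4.12 (cv2) and the standard library are available. Lean on these libraries where they do the work, as an engineer would, in place of code of your own. Each camera call takes 0.05 s, during which the arm holds its last target. There are 200 camera calls.

TASK

Clear the three small components (orange relay, green terminal block, dark heat sink) off the white sorting board: use the fingertips to sweep each one across the board and over its edge so that all three end up lying in the blue tray. Push only: nothing may be picked up. Leave the solder reel standing on the board where it is, and do not shift the tape roll or the bottle.

Things in the scene. Friction and masses are not known exactly. Their poses are not given: they have to be found in the camera images.
- board: white sorting board, fixed to the bench: 230 mm along its x, 220 mm along its y, flat top 30 mm above the bench with no rim. Origin: centre of its underside, on the bench; x and y axes along its sides, z up. It is turned on the bench by up to 0.25 rad. A tray is clipped along each of its two y ends (blue at one, grey at the other, which is which varies).
- blue_tray: blue open tray, the target, fixed, butted (0.5 mm gap) against one y end of the board, its axes parallel to the board's: outside 230 mm along x, 85 mm along y, 27 mm high (rim 3 mm below the board's top), walls and floor 3 mm thick. Origin: centre of its underside, on the bench, 153 mm from the board's centre along the board's +y or -y. A part pushed over the board's edge drops in.
- grey_tray: grey open tray for scrap, fixed, empty, the same size as the blue one, at the board's opposite y end. No component belongs in it. Origin: centre of its underside.
- relay_c (a point): centre of the orange relay, a loose block 28 x 20 mm, 20 mm high, about 18 g, standing on the board at any yaw; its longest side lies along its own x axis. The three components and the reel each stand in a lane of their own: lanes run along the board's y and lie at board x = -87, -29, +29 and +87 mm (within 3 mm; which stands in which varies), with the thing up to 50 mm either side of the lane's middle.
- terminal_c (a point): centre of the green screw terminal block, a loose block 30 x 18 mm, 18 mm high, about 18 g, standing on the board at any yaw in its own lane; its longest side lies along its own x axis.
- heatsink_c (a point): centre of the dark grey finned heat sink, a loose block 30 x 22 mm, 20 mm high, about 25 g, standing on the board at any yaw in its own lane; its longest side lies along its own x axis.
- reel: solder reel with red flanges, standing upright on the board in a lane of its own, 40 mm diameter, 32 mm high, 120 g, loose: leave it. Origin: centre of its underside.
- tape: white roll of tape lying flat on the bench to the left (+y) of the board, 64 mm diameter, 25 mm high, loose: leave it. Origin: centre of its underside.
- bottle: small amber bottle standing on the bench beyond the board, 36 mm diameter, 70 mm high, loose: leave it. Origin: centre of its underside.

How it is judged:
By the outcome, as a careful person would: the job done as asked, in the order asked, and still so for the second after the job is handed in, with the robot touching nothing.
It also fails if it takes over 54 s, if anything falls off the work surface, if the arm or the gripper's body presses on something with over 40 N, if the wrist force passes 120 N, or if a joint passes its speed limit or range.

## Working session

There is one attempt and no reset: what is moved stays moved. The work goes in short steps, Python scripts to look and compute and a tool call to move; the robot and the scene stay as the last step left them, time stands still between calls to the robot, and variables do not carry over. Pictures are saved under pics/ and viewed, about 8 in all and at most 12, crops included, and the job is handed in when it is done.

Besides the shell and the picture viewer there is one more tool, called after ">>>" as name(argument=value, ...), one argument or row to a line, values as JSON. send_rows: Moves the arm, as the interface text tells. Its arguments: {"type":"object","properties":{"commands":{"type":"array","items":{"type":"object","properties":{"x":{"type":"number"},"y":{"type":"number"},"z":{"type":"number"},"spin":{"type":"number"},"claw":{"type":"number"}}}}},"required":["commands"]}

```bash
mkdir -p pics; cat > h.py <<'E'
import numpy as np, cv2
from plant import bot, imaging
def cloud(p):
    K=p["mtx"];h,w=p["z_map"].shape
    u,v=np.meshgrid(np.arange(w),np.arange(h))
    d=np.stack([(u-K[0,2])/K[0,0],(v-K[1,2])/K[1,1]],-1)
    s=d.copy()
    for _ in range(8): s=d/(1+p["k1"]*(s**2).sum(-1,keepdims=True))
    z=p["z_map"][...,None]
    c=np.concatenate([s*z,z],-1)
    R=np.array(p["rotation"])
    if R.shape==(3,): R=cv2.Rodrigues(R)[0]
    W=c@R.T+np.array(p["xyz"])
    W[p["z_map"]==0]=np.nan
    return W
NAMES=["board","blue_tray","grey_tray","relay_c","terminal_c","heatsink_c","reel","tape","bottle"]
E
python3 - <<'E'
from h import *
s=bot.observe();print({k:np.round(v,3) for k,v in s.items()}, bot.tcp_to_grasp)
for n in("top","scene"):
    p=imaging.capture(n);cv2.imwrite(f"pics/{n}0.png",p["color"][...,::-1])
    print(n,np.round(p["xyz"],3))
    W=cloud(p)
    for l in NAMES:
        r=imaging.silhouettes(p,l)
        if not r: print(l,None);continue
        m=r[0]["pixels"];P=W[m];P=P[~np.isnan(P[:,0])]
        zt=np.percentile(P[:,2],95);Q=P[P[:,2]>zt-.006]
        c,sz,a=cv2.minAreaRect((Q[:,:2]*1000).astype(np.float32))
        print(l,round(r[0]["conf"],2),"ztop",round(zt,3),"rect",np.round(c),np.round(sz),round(a,1))
E
```

```text
{'t': np.float64(0.0), 'q': array([-1.538,  0.159,  1.598,  0.   ,  1.386, -0.21 ]), 'joint_velocities': array([-0.   ,  0.001,  0.001, -0.001, -0.001,  0.   ]), 'effort': array([-0.0000e+00, -3.8557e+01, -3.2210e+01,  7.0000e-02,  3.8000e-02,
       -0.0000e+00]), 'position': array([ 0.138, -0.558,  0.214]), 'orientation': array([ 2.093,  0.257, -2.093]), 'wrist_force': array([ 0.531, -0.154, -0.079]), 'torque': array([-0.035,  0.002,  0.002]), 'grip_width': np.float64(0.092)} 0.0187
top [0.485 0.096 0.769]
board 0.75 ztop 0.032 rect [562.  46.] [221. 230.] 80.0
blue_tray 0.71 ztop 0.026 rect [ 536. -103.] [ 87. 231.] 79.7
grey_tray 0.84 ztop 0.027 rect [589. 197.] [ 87. 230.] 79.6
relay_c 0.49 ztop 0.052 rect [599.  83.] [28. 20.] 13.3
terminal_c 0.81 ztop 0.05 rect [638. -16.] [30. 18.] 12.7
heatsink_c 0.81 ztop 0.051 rect [541.  91.] [29. 22.] 26.0
reel 0.86 ztop 0.063 rect [484. 102.] [38. 36.] 90.0
tape 0.6 ztop 0.027 rect [516. 347.] [63. 62.] 0.4
bottle 0.86 ztop 0.071 rect [779.  16.] [17. 16.] 14.4
scene [1.114 0.26  0.79 ]
board 0.93 ztop 0.031 rect [561.  46.] [224. 233.] 80.2
blue_tray 0.75 ztop 0.026 rect [ 535. -104.] [ 90. 233.] 80.2
grey_tray 0.85 ztop 0.025 rect [587. 196.] [ 86. 233.] 80.0
relay_c 0.5 ztop 0.051 rect [599.  82.] [31. 20.] 13.9
terminal_c 0.74 ztop 0.049 rect [638. -16.] [33. 19.] 14.0
heatsink_c 0.52 ztop 0.051 rect [541.  91.] [31. 23.] 27.0
reel 0.61 ztop 0.063 rect [484. 102.] [39. 41.] 78.4
tape 0.86 ztop 0.026 rect [516. 348.] [61. 63.] 52.4
bottle 0.73 ztop 0.07 rect [780.  17.] [16. 17.] 71.3
```

View pics/top0.png

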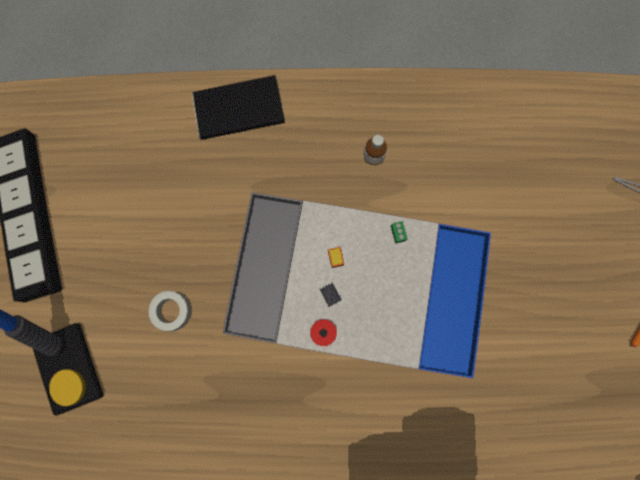

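```bash
cat >> h.py <<'E'
# board frame: world dir of +y: from blue (536,-103) to grey (589,197)
YD=np.array([53.,300.]);YD/=np.hypot(*YD);XD=np.array([YD[1],-YD[0]]);C=np.array([.562,.046])
def tob(w): w=np.asarray(w)[:2]-C; return np.array([w@XD,w@YD])*1000
def tool(): 
    s=bot.observe();R=cv2.Rodrigues(np.array(s["orientation"]))[0];return np.array(s["position"]),R
E
python3 - <<'E'
from h import *
print("board yaw",np.arctan2(XD[1],XD[0]))
for n,w in dict(relay=(.599,.083),term=(.638,-.016),hs=(.541,.091),reel=(.484,.102),tape=(.516,.347),bot=(.779,.016)).items(): print(n,tob(w).round())
p,R=tool();print(p,R.round(3)); print("tcp board",tob(p),"tool y dir board",R[:2,1]@XD,R[:2,1]@YD)
E
```

```text
board yaw -0.1748623492246207
relay [30. 43.]
term [ 86. -48.]
hs [-29.  41.]
reel [-87.  42.]
tape [-98. 288.]
bot [219.   8.]
[ 0.13821033 -0.55812612  0.21462123] [[-0.     0.24  -0.971]
 [ 0.    -0.971 -0.24 ]
 [-1.    -0.     0.   ]]
tcp board [-312.22570557 -668.6412775 ] tool y dir board 0.4056171671199432 -0.914043058966534
```

The top view shows the relay at (335,257), terminal at (400,232), heat sink at (330,295) and reel at (323,332), with the blue tray at the right (460,300), on the board's -y side. I'll use the shut fingers as a 36 mm wide blade pushing along board -y. First I'll turn the tool and shut the fingers.

>>> send_rows(
  commands=[
    {"spin":-10.6,"claw":-1},
    {"spin":-10.6,"claw":-1},
    {"spin":-10.6,"claw":-1},
    {"spin":-10.6,"claw":-1},
    {"spin":-10.6,"claw":-1},
    {"spin":-10.6,"claw":-1},
    {"spin":-2.5,"claw":-1},
    {"claw":-1},
  ],
)

```text
validation failed for argument at $.co...
```

```bash
cat > st.py <<'E'
from h import *
p,R=tool();s=bot.observe();b=tob(p)
print("t",round(float(s["t"]),2),"board",b.round(1),"z",round(p[2]*1000,1),"tool y in board deg",np.degrees(np.arctan2(R[:2,1]@YD,R[:2,1]@XD)).round(2),"grip",s["grip_width"],"F",np.round(s["wrist_force"],1),"q",np.round(s["q"],2))
E
python3 st.py
```

```text
t 1.0 board [-312.2 -668.6] z 214.6 tool y in board deg -66.07 grip 0.09176727905074344 F [ 0.1  0.9 -0.4] q [-1.54  0.16  1.6  -0.    1.39 -0.21]
```

>>> send_rows(
  commands=[
    {"x":0,"y":0,"z":0,"spin":-10.6,"claw":-1},
    {"x":0,"y":0,"z":0,"spin":-10.6,"claw":-1},
    {"x":0,"y":0,"z":0,"spin":-10.6,"claw":-1},
    {"x":0,"y":0,"z":0,"spin":-10.6,"claw":-1},
    {"x":0,"y":0,"z":0,"spin":-10.6,"claw":-1},
    {"x":0,"y":0,"z":0,"spin":-10.6,"claw":-1},
    {"x":0,"y":0,"z":0,"spin":-2.5,"claw":-1},
    {"x":0,"y":0,"z":0,"spin":0,"claw":-1},
  ],
)

```text
t: 2.0
position: [0.1382, -0.5581, 0.2146]
orientation: [1.337, 1.121, -1.337]
wrist_force: [0.4, -0.4, -0.2]
grip_width: 0.014
```

```bash
python3 st.py
```

```text
t 2.0 board [-312.2 -668.7] z 214.6 tool y in board deg -0.0 grip 0.014006996377794127 F [ 0.4 -0.4 -0.2] q [-1.54  0.16  1.6  -0.    1.39 -1.36]
```

>>> send_rows(
  commands=[
    {"x":0,"y":0.021,"z":-0.047,"spin":0,"claw":-1},
    {"x":0,"y":0.021,"z":-0.047,"spin":0,"claw":-1},
    {"x":0,"y":0.021,"z":-0.047,"spin":0,"claw":-1},
    {"x":0,"y":0.021,"z":-0.047,"spin":0,"claw":-1},
    {"x":0,"y":0.021,"z":-0.047,"spin":0,"claw":-1},
    {"x":0,"y":0.021,"z":-0.047,"spin":0,"claw":-1},
    {"x":0,"y":0.021,"z":-0.047,"spin":0,"claw":-1},
    {"x":0,"y":0.021,"z":-0.047,"spin":0,"claw":-1},
  ],
)

```text
t: 3.0
position: [0.3697, -0.2156, 0.2149]
orientation: [1.337, 1.12, -1.337]
wrist_force: [0.7, -0.7, 0.2]
grip_width: 0.0006
```

>>> send_rows(
  commands=[
    {"x":0,"y":0.021,"z":-0.047,"spin":0,"claw":-1},
    {"x":0,"y":0.021,"z":-0.047,"spin":0,"claw":-1},
    {"x":0,"y":0.021,"z":-0.047,"spin":0,"claw":-1},
    {"x":0,"y":0.021,"z":-0.047,"spin":0,"claw":-1},
    {"x":0,"y":0.021,"z":-0.047,"spin":0,"claw":-1},
    {"x":0,"y":0.021,"z":-0.047,"spin":0,"claw":-1},
    {"x":0,"y":0.021,"z":-0.047,"spin":0,"claw":-1},
    {"x":0,"y":0,"z":0,"spin":0,"claw":-1},
  ],
)

```text
t: 4.0
position: [0.5715, 0.0841, 0.2141]
orientation: [1.335, 1.124, -1.334]
wrist_force: [-0.4, 0.7, -0.5]
grip_width: 0.0004
```

```bash
python3 st.py
```

```text
t 4.0 board [ 2.8 39.2] z 214.1 tool y in board deg 0.2 grip 0.00038796053277842486 F [-0.4  0.7 -0.5] q [-0.06  0.17  1.59  0.    1.39  0.11]
```

>>> send_rows(
  commands=[
    {"x":0,"y":0.027,"z":-0.046,"spin":0,"claw":-1},
    {"x":0.03,"y":0,"z":0,"spin":0,"claw":-1},
    {"x":0.03,"y":0,"z":0,"spin":0,"claw":-1},
    {"x":0.03,"y":0,"z":0,"spin":0,"claw":-1},
    {"x":0.03,"y":0,"z":0,"spin":0,"claw":-1},
    {"x":0.03,"y":0,"z":0,"spin":0,"claw":-1},
    {"x":0.02,"y":0,"z":0,"spin":0,"claw":-1},
    {"x":0,"y":0,"z":0,"spin":0,"claw":-1},
  ],
)

```text
t: 5.0
position: [0.6039, 0.1216, 0.0431]
orientation: [1.335, 1.123, -1.34]
wrist_force: [0.4, -0.6, 0.2]
grip_width: 0.0003
```

```bash
python3 st.py; python3 -c "
from h import *
p=imaging.capture('top');a=p['color'][...,::-1][170:400,210:510];cv2.imwrite('pics/t1.png',cv2.resize(a,None,fx=2.5,fy=2.5))"
```

```text
t 5.0 board [28.1 81.8] z 43.1 tool y in board deg -0.02 grip 0.0003180888610831266 F [ 0.4 -0.6  0.2] q [ 0.    0.45  1.6  -0.    1.1   0.18]
```

View pics/t1.png

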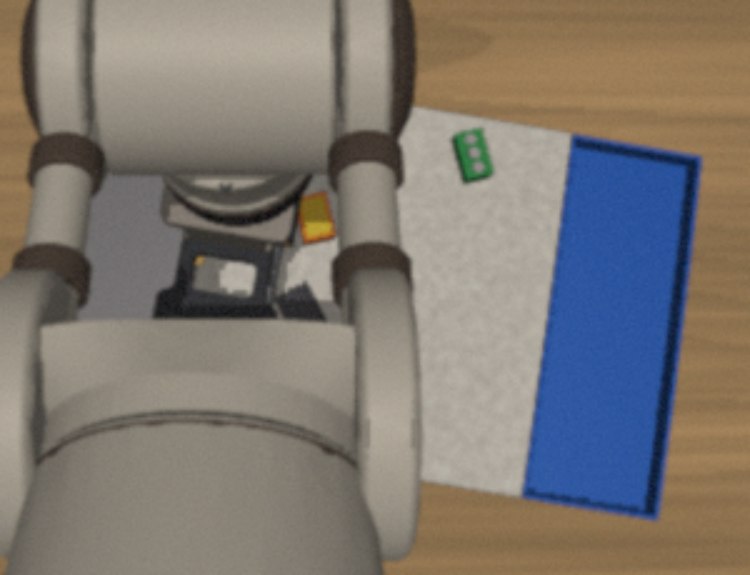

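The relay (316,218 in the crop) is untouched and lies just tray-ward of the gripper. I'll lower 6 mm and push.

>>> send_rows(
  commands=[
    {"x":0.006,"y":0.002,"z":0,"spin":0,"claw":-1},
    {"x":0,"y":0,"z":0.01,"spin":0,"claw":-1},
    {"x":0,"y":0,"z":0.01,"spin":0,"claw":-1},
    {"x":0,"y":0,"z":0.01,"spin":0,"claw":-1},
    {"x":0,"y":0,"z":0.015,"spin":0,"claw":-1},
    {"x":0,"y":0,"z":0.015,"spin":0,"claw":-1},
    {"x":0,"y":0,"z":0.015,"spin":0,"claw":-1},
    {"x":0,"y":0,"z":0.01,"spin":0,"claw":-1},
  ],
)

```text
t: 6.05
position: [0.5923, 0.0369, 0.0386]
orientation: [1.337, 1.121, -1.337]
wrist_force: [-0.7, 0.2, -0.3]
grip_width: 0.0005
```

```bash
cat >> st.py <<'E'
p=imaging.capture("top");W=cloud(p)
for l in ["relay_c","terminal_c","heatsink_c","reel"]:
    r=imaging.silhouettes(p,l)
    if not r or r[0]["conf"]<.3: print(l,None);continue
    P=W[r[0]["pixels"]];P=P[~np.isnan(P[:,0])]
    zt=np.percentile(P[:,2],95);Q=P[P[:,2]>zt-.006]
    c,sz,a=cv2.minAreaRect((Q[:,:2]*1000).astype(np.float32))
    print(l,round(r[0]["conf"],2),"ztop",round(zt*1000),"board",tob(np.array(c)/1000).round(),np.round(sz))
E
python3 st.py
```

```text
t 6.05 board [31.4 -3.6] z 38.6 tool y in board deg -0.01 grip 0.0004901958679428004 F [-0.7  0.2 -0.3] q [-0.14  0.4   1.68 -0.    1.07  0.03]
relay_c None
terminal_c 0.73 ztop 26 board [  0. 153.] [ 87. 229.]
heatsink_c 0.67 ztop 26 board [  0. 153.] [ 86. 230.]
reel None
```

>>> send_rows(
  commands=[
    {"x":0.001,"y":0,"z":0.015,"spin":0,"claw":-1},
    {"x":0,"y":0,"z":0.015,"spin":0,"claw":-1},
    {"x":0,"y":0,"z":0.015,"spin":0,"claw":-1},
    {"x":0,"y":0,"z":0.015,"spin":0,"claw":-1},
    {"x":0,"y":0,"z":0.015,"spin":0,"claw":-1},
    {"x":0,"y":0,"z":0.01,"spin":0,"claw":-1},
    {"x":0,"y":0,"z":0.01,"spin":0,"claw":-1},
    {"x":0,"y":0,"z":0.01,"spin":0,"claw":-1},
  ],
)

```text
t: 7.3
position: [0.5742, -0.0658, 0.0376]
orientation: [1.336, 1.122, -1.336]
wrist_force: [0.4, -0.2, 0.4]
grip_width: 0.0005
```

>>> send_rows(
  commands=[
    {"x":0,"y":0,"z":0.01,"spin":0,"claw":-1},
    {"x":0,"y":0,"z":0.005,"spin":0,"claw":-1},
    {"x":0,"y":0,"z":0,"spin":0,"claw":-1},
    {"x":0,"y":0,"z":-0.02,"spin":0,"claw":-1},
    {"x":-0.04,"y":0,"z":0,"spin":0,"claw":-1},
    {"x":-0.04,"y":0,"z":0,"spin":0,"claw":-1},
    {"x":0,"y":0.055,"z":-0.02,"spin":0,"claw":-1},
    {"x":0,"y":0,"z":0,"spin":0,"claw":-1},
  ],
)

```text
t: 8.3
position: [0.6351, -0.0479, 0.117]
orientation: [1.336, 1.123, -1.334]
wrist_force: [-0.6, -0.8, -1.0]
grip_width: 0.0006
```

```bash
python3 st.py; python3 -c "
from h import *
for n in ['top','scene']:
  p=imaging.capture(n);cv2.imwrite(f'pics/{n}2.png',p['color'][...,::-1])
a=cv2.imread('pics/top2.png')[170:400,210:510];b=cv2.imread('pics/scene2.png');cv2.imwrite('pics/c2.png',np.vstack([cv2.resize(a,(400,300)),cv2.resize(b,(400,300))]))"
```

```text
t 8.3 board [ 88.3 -79.8] z 117.0 tool y in board deg 0.17 grip 0.0005832768835388179 F [-0.6 -0.8 -1. ] q [-0.27  0.4   1.5   0.    1.24 -0.09]
relay_c None
terminal_c 0.73 ztop 50 board [ 86. -48.] [30. 18.]
heatsink_c 0.79 ztop 51 board [-28.  41.] [29. 22.]
reel 0.7 ztop 64 board [-86.  41.] [38. 36.]
```

View pics/c2.png

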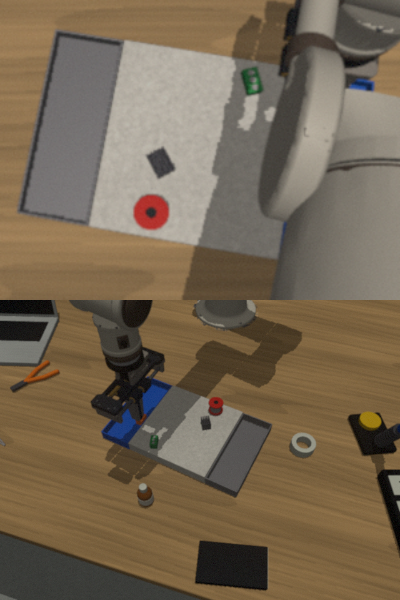

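The relay shows orange beyond the board edge in the tray (141,418 in the lower half). The terminal, heat sink and reel have not moved. Terminal next.

>>> send_rows(
  commands=[
    {"x":0,"y":-0.002,"z":-0.038,"spin":0,"claw":-1},
    {"x":0,"y":0,"z":-0.037,"spin":0,"claw":-1},
    {"x":0,"y":0,"z":0,"spin":0,"claw":-1},
    {"x":0.03,"y":0,"z":0,"spin":0,"claw":-1},
    {"x":0.03,"y":0,"z":0,"spin":0,"claw":-1},
    {"x":0.015,"y":0,"z":0,"spin":0,"claw":-1},
    {"x":0,"y":0,"z":0,"spin":0,"claw":-1},
    {"x":0,"y":0,"z":0,"spin":0,"claw":-1},
  ],
)

```text
t: 9.65
position: [0.6449, 0.0235, 0.0441]
orientation: [1.338, 1.12, -1.335]
wrist_force: [0.1, -0.2, -0.1]
grip_width: 0.0003
```

```bash
python3 st.py
```

```text
t 9.65 board [85.5 -7.7] z 44.1 tool y in board deg 0.01 grip 0.0002903158941951126 F [ 0.1 -0.2 -0.1] q [-0.15  0.51  1.52 -0.    1.12  0.02]
relay_c None
terminal_c None
heatsink_c None
reel 0.73 ztop 427 board [-85.  38.] [13.  5.]
```

Next: push from -8 to -118.

>>> send_rows(
  commands=[
    {"x":0.006,"y":0.001,"z":0,"spin":0,"claw":-1},
    {"x":0,"y":0,"z":0.01,"spin":0,"claw":-1},
    {"x":0,"y":0,"z":0.01,"spin":0,"claw":-1},
    {"x":0,"y":0,"z":0.01,"spin":0,"claw":-1},
    {"x":0,"y":0,"z":0.015,"spin":0,"claw":-1},
    {"x":0,"y":0,"z":0.015,"spin":0,"claw":-1},
    {"x":0,"y":0,"z":0.01,"spin":0,"claw":-1},
    {"x":0,"y":0,"z":0.01,"spin":0,"claw":-1},
  ],
)

```text
t: 10.9
position: [0.6308, -0.0557, 0.0366]
orientation: [1.337, 1.122, -1.337]
wrist_force: [0.2, -0.2, 0.5]
grip_width: 0.0005
```

>>> send_rows(
  commands=[
    {"x":0,"y":0,"z":0.01,"spin":0,"claw":-1},
    {"x":0,"y":0,"z":0.01,"spin":0,"claw":-1},
    {"x":0,"y":0,"z":0.01,"spin":0,"claw":-1},
    {"x":0,"y":0,"z":0,"spin":0,"claw":-1},
    {"x":0,"y":0,"z":-0.02,"spin":0,"claw":-1},
    {"x":-0.04,"y":0,"z":0,"spin":0,"claw":-1},
    {"x":-0.05,"y":0,"z":0,"spin":0,"claw":-1},
    {"x":0,"y":0,"z":0,"spin":0,"claw":-1},
  ],
)

```text
t: 11.9
position: [0.6329, -0.0639, 0.1321]
orientation: [1.339, 1.114, -1.329]
wrist_force: [-0.1, -0.5, -1.0]
grip_width: 0.0006
```

```bash
python3 st.py
```

```text
t 11.9 board [ 88.9 -95.9] z 132.1 tool y in board deg 0.12 grip 0.0005805599710974119 F [-0.1 -0.5 -1. ] q [-0.29  0.37  1.5   0.    1.25 -0.12]
relay_c None
terminal_c None
heatsink_c 0.87 ztop 51 board [-28.  41.] [29. 22.]
reel 0.85 ztop 64 board [-86.  42.] [37. 36.]
```

>>> send_rows(
  commands=[
    {"x":0,"y":-0.029,"z":-0.044,"spin":0,"claw":-1},
    {"x":0,"y":-0.029,"z":-0.044,"spin":0,"claw":-1},
    {"x":0,"y":-0.029,"z":-0.044,"spin":0,"claw":-1},
    {"x":0,"y":-0.029,"z":-0.044,"spin":0,"claw":-1},
    {"x":0,"y":0,"z":0,"spin":0,"claw":-1},
    {"x":0.01,"y":0,"z":0,"spin":0,"claw":-1},
    {"x":0,"y":0,"z":0,"spin":0,"claw":-1},
    {"x":0,"y":0,"z":0,"spin":0,"claw":-1},
  ],
)

```text
t: 13.15
position: [0.5458, 0.1276, 0.1161]
orientation: [1.337, 1.121, -1.338]
wrist_force: [1.0, 0.2, 0.4]
grip_width: 0.0006
```

```bash
python3 st.py; python3 -c "
from h import *
for n in ['top','scene']:
  p=imaging.capture(n);cv2.imwrite(f'pics/{n}3.png',p['color'][...,::-1])
a=cv2.imread('pics/top3.png')[170:400,210:510];b=cv2.imread('pics/scene3.png')[170:410,120:440];cv2.imwrite('pics/c3.png',np.vstack([cv2.resize(a,(400,300)),cv2.resize(b,(400,300))]))"
```

```text
t 13.15 board [-30.2  77.5] z 116.1 tool y in board deg -0.07 grip 0.0005504851696754178 F [1.  0.2 0.4] q [ 0.01  0.22  1.73 -0.    1.19  0.19]
relay_c 0.54 ztop 25 board [  21. -131.] [19. 26.]
terminal_c 0.59 ztop 24 board [  81. -122.] [21. 31.]
heatsink_c None
reel 0.62 ztop 64 board [-85.  39.] [32. 35.]
```

View pics/c3.png

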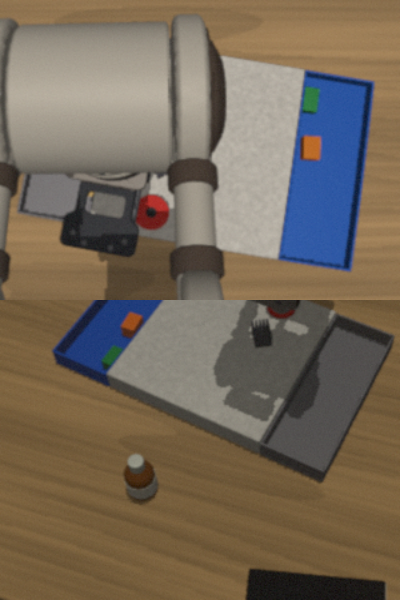

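The relay (312,148) and the terminal (311,100) both lie in the blue tray. Heat sink next.

>>> send_rows(
  commands=[
    {"x":0,"y":0.001,"z":-0.006,"spin":0,"claw":-1},
    {"x":0,"y":0,"z":0,"spin":0,"claw":-1},
    {"x":0.03,"y":0,"z":0,"spin":0,"claw":-1},
    {"x":0.03,"y":0,"z":0,"spin":0,"claw":-1},
    {"x":0.012,"y":0,"z":0,"spin":0,"claw":-1},
    {"x":0,"y":0,"z":0,"spin":0,"claw":-1},
    {"x":0,"y":0,"z":0,"spin":0,"claw":-1},
    {"x":0,"y":0,"z":0,"spin":0,"claw":-1},
  ],
)

```text
t: 14.5
position: [0.5486, 0.1344, 0.0459]
orientation: [1.338, 1.12, -1.335]
wrist_force: [0.2, 0.7, -0.1]
grip_width: 0.0004
```

```bash
python3 st.py|head -1
```

```text
t 14.5 board [-28.6  84.8] z 45.9 tool y in board deg 0.03 grip 0.00042249443615967704 F [ 0.2  0.7 -0.1] q [0.03 0.32 1.76 0.   1.06 0.2 ]
```

>>> send_rows(
  commands=[
    {"x":0.008,"y":0,"z":0,"spin":0,"claw":-1},
    {"x":0,"y":0,"z":0.01,"spin":0,"claw":-1},
    {"x":0,"y":0,"z":0.01,"spin":0,"claw":-1},
    {"x":0,"y":0,"z":0.01,"spin":0,"claw":-1},
    {"x":0,"y":0,"z":0.015,"spin":0,"claw":-1},
    {"x":0,"y":0,"z":0.015,"spin":0,"claw":-1},
    {"x":0,"y":0,"z":0.015,"spin":0,"claw":-1},
    {"x":0,"y":0,"z":0.015,"spin":0,"claw":-1},
  ],
)

```text
t: 15.75
position: [0.5318, 0.0446, 0.0367]
orientation: [1.337, 1.121, -1.337]
wrist_force: [0.7, -0.2, 0.1]
grip_width: 0.0002
```

>>> send_rows(
  commands=[
    {"x":0,"y":0,"z":0.015,"spin":0,"claw":-1},
    {"x":0,"y":0,"z":0.015,"spin":0,"claw":-1},
    {"x":0,"y":0,"z":0.015,"spin":0,"claw":-1},
    {"x":0,"y":0,"z":0.015,"spin":0,"claw":-1},
    {"x":0,"y":0,"z":0.01,"spin":0,"claw":-1},
    {"x":0,"y":0,"z":0.01,"spin":0,"claw":-1},
    {"x":0,"y":0,"z":0.01,"spin":0,"claw":-1},
    {"x":0,"y":0,"z":0.01,"spin":0,"claw":-1},
  ],
)

```text
t: 16.75
position: [0.5145, -0.0533, 0.0366]
orientation: [1.336, 1.122, -1.336]
wrist_force: [0.5, -0.3, 1.1]
grip_width: 0.0005
```

```bash
python3 st.py
```

```text
t 16.75 board [ -29.5 -106.1] z 36.6 tool y in board deg 0.04 grip 0.0005140031348133559 F [ 0.5 -0.3  1.1] q [-0.34  0.23  1.9  -0.    1.01 -0.16]
relay_c None
terminal_c None
heatsink_c None
reel 0.66 ztop 63 board [-86.  41.] [37. 36.]
```

Finish the push, then back off, rise, and move clear toward -x/-y for a full look.

>>> send_rows(
  commands=[
    {"x":0,"y":0,"z":0.01,"spin":0,"claw":-1},
    {"x":0,"y":0,"z":0.005,"spin":0,"claw":-1},
    {"x":0,"y":0,"z":0,"spin":0,"claw":-1},
    {"x":0,"y":0,"z":-0.02,"spin":0,"claw":-1},
    {"x":-0.05,"y":0,"z":0,"spin":0,"claw":-1},
    {"x":-0.05,"y":0,"z":0,"spin":0,"claw":-1},
    {"x":-0.05,"y":0,"z":0,"spin":0,"claw":-1},
    {"x":0,"y":-0.01,"z":0.05,"spin":0,"claw":-1},
  ],
)

```text
t: 18.0
position: [0.5003, -0.0951, 0.1918]
orientation: [1.335, 1.115, -1.327]
wrist_force: [0.1, -0.2, -1.0]
grip_width: 0.0004
```

>>> send_rows(
  commands=[
    {"x":0,"y":-0.015,"z":0.05,"spin":0,"claw":-1},
    {"x":0,"y":-0.015,"z":0.05,"spin":0,"claw":-1},
    {"x":0,"y":-0.015,"z":0.05,"spin":0,"claw":-1},
    {"x":0,"y":-0.015,"z":0.05,"spin":0,"claw":-1},
    {"x":0,"y":-0.015,"z":0.05,"spin":0,"claw":-1},
    {"x":0,"y":-0.015,"z":0.05,"spin":0,"claw":-1},
    {"x":0,"y":-0.015,"z":0.05,"spin":0,"claw":-1},
    {"x":0,"y":0,"z":0,"spin":0,"claw":-1},
  ],
)

```text
t: 19.0
position: [0.3312, -0.4242, 0.1865]
orientation: [1.339, 1.119, -1.34]
wrist_force: [0.6, 0.2, -0.8]
grip_width: 0.0008
```

```bash
sed -i 's/"heatsink_c","reel"/"heatsink_c","reel","tape","bottle"/' st.py; python3 st.py; python3 -c "
from h import *
for n in ['top','scene']:
  p=imaging.capture(n);cv2.imwrite(f'pics/{n}4.png',p['color'][...,::-1])
a=cv2.imread('pics/top4.png')[170:400,210:510];b=cv2.imread('pics/scene4.png')[130:370,120:440];cv2.imwrite('pics/c4.png',np.vstack([cv2.resize(a,(400,300)),cv2.resize(b,(400,300))]))"
```

```text
t 19.0 board [-145.5 -503.2] z 186.5 tool y in board deg -0.22 grip 0.0008284369639735693 F [ 0.6  0.2 -0.8] q [-1.13  0.09  1.73 -0.    1.32 -0.95]
relay_c 0.77 ztop 24 board [  22. -132.] [21. 28.]
terminal_c 0.52 ztop 23 board [  80. -122.] [19. 30.]
heatsink_c 0.76 ztop 27 board [ -40. -131.] [20. 31.]
reel 0.61 ztop 64 board [-86.  41.] [36. 38.]
tape 0.63 ztop 25 board [  22. -132.] [21. 28.]
bottle 0.91 ztop 70 board [218.   8.] [18. 16.]
```

View pics/c4.png

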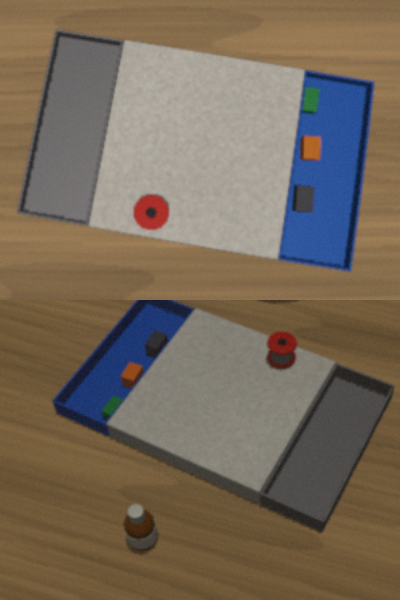

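All three lie in the tray at (304,199), (312,148) and (311,100). The reel stands at (151,212) and the bottle is in place. Handing in.

```bash
python3 -c "
from h import *
print(bot.finish_job())"
```

```text
the job is handed in; nothing more can be done
None
```

I swept the relay, then the terminal block, then the heat sink along their lanes with the shut fingers and over the edge into the blue tray. Nothing was picked up. The job was handed in at about 19 s of robot time, with the arm clear of everything.

- **Components:** The last pictures show all three in the blue tray, with tops 23–27 mm above the bench. The heat sink's top reads 27 mm, so it probably landed on its side.
- **Left alone:** The reel stands where it was, within 1 mm of its first reading. The bottle is also within 1 mm.
- **Forces:** The wrist force read about 1 N at the end of every move I checked.
- **Not confirmed:** The detector's last "tape" hit was really the relay, and the tape was outside the final crops. So the tape was not measured again, but the arm never went near it.
- **Mid-push detections:** While the arm blocked the view, some detections were missing or wrong, so I ignored them.

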